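# Swap the drying cup and the bottle on the balance, turning the cup mouth-up

### The job

The steel cup has dried upside down on the rubber drying mat, and somebody left the white bottle on the balance. Make the two change places, with the cup turned over: the cup must stand mouth-up wholly on the balance's steel pan, and the bottle upright wholly on the mat. The cup may be tipped and rolled on the bench, but keep the bottle upright throughout and leave the other things where they are.

Things in the scene. Friction and masses are not known exactly. Their poses are not given: they have to be found in the camera images.
- cup: Straight-sided stainless-steel cup without a handle, outer diameter 62 mm, height 95 mm, wall 2.5 mm, base 5 mm, 0.1 to 0.2 kg. Origin at the centre of the closed base's outer face; its z axis runs from the base to the mouth (95 mm away), so z points down at the start, when the cup stands mouth-down on the mat, and up when it is mouth-up
- bottle: Closed white bottle, 128 mm tall: body diameter 60 mm up to 80 mm, shoulder to 90 mm, neck diameter 32 mm, grey cap of diameter 38 mm from 98 to 128 mm; about 0.25 kg. Origin at the centre of its underside, z up. It starts on the balance pan
- mat: Black rubber drying mat fixed on the bench, 320 mm along its x, 260 mm along its y, 3 mm thick. Origin at the centre of its underside; its top is at z = 3 mm
- pan (a point): Centre of the top face of the balance's square steel pan, 150 x 150 mm, sides along the point's x and y, 44 mm above the bench. The white balance under it is fixed, 190 mm wide (y) and 36 mm high; it reaches from 160 mm before the pan centre (-x, display) to 90 mm beyond it (+x)
- dish: Bystander: small white ceramic dish, mouth-down on the mat, diameter 72 mm, height 28 mm. Origin at the centre of its foot (on top as it stands), z down
- tipbox: Bystander: pipette-tip box, 120 x 85 x 65 mm, origin at the centre of its underside
- amber: Bystander: amber glass jar, diameter 70 mm, height 150 mm, origin at the centre of its underside
- beaker: Bystander: glass beaker, mouth-up, diameter 80 mm, height 80 mm, origin at the centre of its underside
- timer: Bystander: flat bench timer, 70 x 70 x 18 mm, origin at the centre of its underside
Not all that is in view belongs to the job. Leave any brown look-alike of the cup alone.

How it is judged:
By the outcome, as a careful person would: the job done as asked, in the order asked, and still so for the second after the job is handed in, with the robot touching nothing.
It also fails if it takes over 72 s, if anything falls off the work surface, if the arm or the gripper's body presses on something with over 40 N, if the wrist force passes 120 N, or if a joint passes its speed limit or range.

### The arm

A 6-joint arm with a two-finger parallel gripper is mounted at the origin on the work surface. World frame = base frame: x ahead of the robot, y to its left, z up, the work surface at z = 0. Lengths are in m, angles in rad, forces in N, time in s.
With the tool pointing down it reaches from about 0.325 to 0.875 m from the base axis. Payload 4.4 kg.
Tool frame: the origin (TCP) lies midway between the tips of the shut fingers; the grasp point (between the pads) lies 19 mm behind it; y points along the fingers, x is the direction in which the jaws open and shut, and the axes are right-handed (so a half turn about y gives the same grasp; the last joint's range is limited). The gripper opens to 85 mm and grips with 20 to 120 N. Pads are 22 mm wide; open, the fingers measure 114 mm over their backs; the gripper's body (76 mm by 85 mm) begins 54 mm behind the grasp point. The pads swing forward as they close: fully open they stand 13 mm farther back than shut.
Start: joints at [1.03, 0.207, 1.542, -0, 1.393, -0.15], TCP at [0.219, 0.532, 0.202] pointing down, gripper open.
Joint ranges: [-2.73, 2.73], [-0.86, 2.22], [0.23, 2.46], [-1.11, 4.25], [0.08, 2.63], [-2.82, 2.82]. Speed limits (rad/s): [2.79, 2.79, 3.14, 3.14, 3.14, 3.14].

### API

Orientations are given as a unit quaternion [x, y, z, w].
In Python, from station import arm gives the robot as it stands. The module is installed in compiled form; this text tells all that it offers.
- The arm moves only by the tool play_rows, never from a script. Its argument "steps" is a list of rows, each an object of numbers: "dx", "dy", "dz": the shift along the tool's x, y, z in units of 15 cm (1.0 is 15 cm); "rx", "ry", "rz": the turn, a rotation vector about the tool's x, y, z in units of 45 degrees (1.0 is 45 degrees). A call has 1 to 8 rows; each row is the pose to reach, as a shift and turn from the pose commanded when the call began, along the tool's axes at that moment; what a row does not reach only later rows make up. A row lasts 1/10 s, in which the tool goes at most 50 mm and 8.59 degrees, less where a joint would pass 70% of its speed; a pose out of reach is approached as far as the arm can. A call with a number of a shift or a turn outside -1 to 1 is refused whole. A call with a gripper value outside its range is refused whole. "hand" is the closure, from -1 (fully open) to 1 (shut), so that 0 is half open, set as the call begins (left out, the last holds). The fingers move at their own pace and stop on an object; "newtons" is the grip in N (left out, the last holds). Time passes only in rows, so rows that repeat a pose let the fingers close. It gives the time, the measured TCP pose, the force and the opening at its end, in the units of the state.
- arm.observe(): the state, without advancing time (a new reading comes with each control period).
- arm.capture(name): name is "scene" or "top" or "wrist"; returns a dict with "color" (400x640x3 uint8, red, green, blue), "z_map" (400x640 float32, m along the optical axis (not along the pixel's ray), 0 where there is no reading), "fovy" (degrees; the focal length in pixels is half the picture's height over the tangent of half this angle, whatever the lens; pixels are square), "cx", "cy" (the principal point, pixels), "world_from_camera" (4x4, takes a point from camera to world coordinates). Camera axes: x right, y up, looking along -z (the intrinsics and any distortion apply to the point x, -y, -z); pixel columns grow to the right and rows downward; lengths in m; the calibration is good to about 2 mm. A picture is of the moment at which its call begins.
- arm.hand_in(): hands the job in, once; it reports no verdict.
The state is a dict: "clock": time; "qpos": joint angles; "qvel": joint speeds; "joint_efforts": joint torques, N m; "ee_pos": TCP position; "orientation": TCP orientation; "ft_force": force on the tool from outside, world axes, zero at the start; "ft_torque": the same for the moment, N m; "grip_width": opening from 0.0 (shut) to 1.0 (fully open).
Only numpy, scipy, OpenCV 4.12 (cv2) and the standard library are available. Lean on these libraries where they do the work, as an engineer would, in place of code of your own. Each camera call takes 0.05 s, during which the arm holds its last target. There are 200 camera calls.

## Working session

There is one attempt and no reset: what is moved stays moved. The work goes in short steps, Python scripts to look and compute and a tool call to move; the robot and the scene stay as the last step left them, time stands still between calls to the robot, and variables do not carry over. Pictures are saved under pics/ and viewed, about 8 in all and at most 12, crops included, and the job is handed in when it is done.

Besides the shell and the picture viewer there is one more tool, called after "Emit:" as name([rows], argument=value, ...), one row to a line, values as JSON. play_rows: Moves the arm, as the interface text tells. Its arguments: {"type":"object","properties":{"steps":{"type":"array"},"hand":{"type":"number"},"newtons":{"type":"number"}},"required":["steps"]}

```bash
mkdir -p pics; cat > h.py <<'E'
import numpy as np, cv2
from station import arm
def cap(n, save=None):
    c=arm.capture(n)
    if save: cv2.imwrite('pics/'+save, cv2.cvtColor(c['color'],cv2.COLOR_RGB2BGR))
    return c
def cloud(c):
    z=c['z_map']; H,W=z.shape; f=H/2/np.tan(np.radians(c['fovy'])/2)
    u,v=np.meshgrid(np.arange(W),np.arange(H))
    P=np.stack([(u-c['cx'])/f*z,-(v-c['cy'])/f*z,-z,np.ones_like(z)],-1)
    return (P@np.array(c['world_from_camera']).T)[...,:3]
E
python3 - <<'E'
from h import *
for n in ('scene','top'):
    c=cap(n,n+'1.png'); print(n,c['fovy'],c['cx'],c['cy'],[k for k in c]); print(np.round(c['world_from_camera'],3)); print((c['z_map']>0).mean())
s=arm.observe(); print(s)
E
```

```text
scene 42.87661803141507 311.63604479057256 193.00736002620073 ['color', 'z_map', 'fovy', 'cx', 'cy', 'world_from_camera']
[[-0.123 -0.688  0.715  1.531]
 [ 0.992 -0.101  0.074  0.137]
 [ 0.021  0.719  0.695  1.107]
 [ 0.     0.     0.     1.   ]]
0.99594921875
top 46.13812858355475 313.4766586936897 202.10908520807772 ['color', 'z_map', 'fovy', 'cx', 'cy', 'world_from_camera']
[[-0.003  0.995 -0.101  0.356]
 [-1.    -0.002  0.005  0.011]
 [ 0.005  0.101  0.995  1.47 ]
 [ 0.     0.     0.     1.   ]]
0.99606640625
{'clock': 0.1, 'qpos': array([ 1.02952687e+00,  2.07387354e-01,  1.54285553e+00,  9.66048903e-06,
        1.39350708e+00, -1.50518084e-01]), 'qvel': array([ 8.64189418e-04, -1.90049561e-03, -4.19430063e-03, -1.06399995e-03,
        1.19544604e-03, -5.60676365e-06]), 'joint_efforts': array([-6.81729925e-04, -3.84094048e+01, -2.92546946e+01, -3.33791204e-04,
        4.96347973e-03,  5.24436302e-06]), 'ee_pos': array([0.21862455, 0.53098536, 0.20129103]), 'orientation': array([ 0.58787643,  0.39272746, -0.39411079, -0.58723345]), 'ft_force': array([-0.26028605, -0.52943993, -0.13701914]), 'ft_torque': array([ 0.06458121,  0.01064838, -0.05555069]), 'grip_width': 0.9985496657505554}
```

View pics/scene1.png

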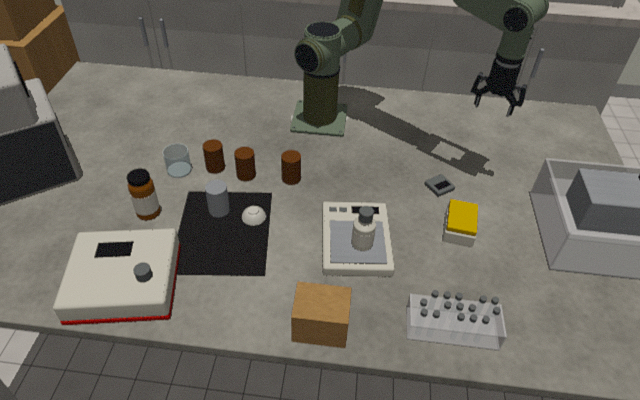

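View pics/top1.png

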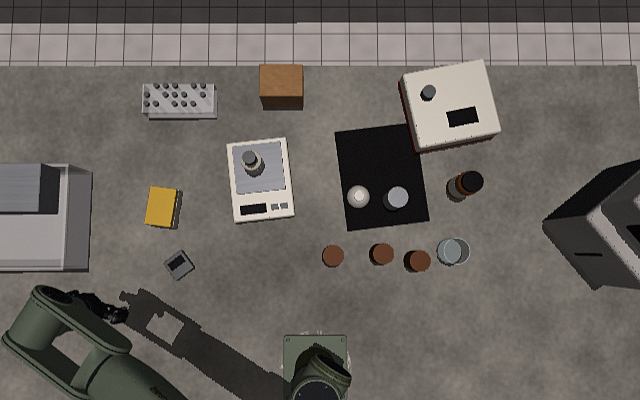

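The scene view shows the cup at about (218,198), the dish at (254,216) and the bottle at (363,228) on the balance. In the top view the cup is at (397,198), the dish at (358,196), the bottle at (252,162) and the beaker at (453,251). Three brown look-alikes stand beside the mat, nearer the robot.

```bash
python3 - <<'E'
from h import *
def circ(P,m):
    q=P[m]; xy=q[:,:2].astype(np.float32); (c,r)=cv2.minEnclosingCircle(xy)
    return np.round([*np.median(xy,0),*c,r,np.median(q[:,2])],4),m.sum()
for n in ('top','scene'):
    c=cap(n); P=cloud(c); col=c['color'].astype(int); X,Y,Z=P[...,0],P[...,1],P[...,2]
    print(n)
    v,u=np.mgrid[:400,:640]
    boxes={'top':dict(cup=(380,180,416,216),dish=(340,180,375,212),bottle=(235,142,270,180),amber=(440,165,490,205),beaker=(432,234,475,270),b1=(320,240,348,270),b2=(366,238,396,268),b3=(402,245,432,275)),
     'scene':dict(cup=(203,178,232,220),dish=(240,203,268,230),bottle=(345,200,380,252),amber=(125,165,162,222),beaker=(160,140,195,180),b1=(278,148,304,186),b2=(232,145,258,182),b3=(200,138,226,174))}[n]
    for k,(a,b,d,e) in boxes.items():
        B=(u>=a)&(u<d)&(v>=b)&(v<e)
        if k=='bottle': B&=Z>.06
        else: B&=Z>.015
        zt=np.percentile(Z[B],97); 
        print(k,'ztop',round(zt,4),*circ(P,B&(Z>zt-.006)&(Z<zt+.01)),'all',circ(P,B)[0])
    m=(col.max(-1)<40)&(abs(Z)<.012)&(X>.4)&(X<.95)&(abs(Y+.2)<.3)
    m=cv2.morphologyEx(m.astype(np.uint8),cv2.MORPH_OPEN,np.ones((5,5)))
    k,l,s,_=cv2.connectedComponentsWithStats(m); i=1+np.argmax(s[1:,4]); M=l==i
    r=cv2.minAreaRect(P[M][:,:2].astype(np.float32)); print('mat',r,np.median(Z[M])); print(cv2.boxPoints(r))
    m=(Z>.039)&(Z<.05)&(X>.4)&(X<.95)&(Y>0)&(Y<.35)
    m=cv2.morphologyEx(m.astype(np.uint8),cv2.MORPH_OPEN,np.ones((3,3)));k,l,s,_=cv2.connectedComponentsWithStats(m); i=1+np.argmax(s[1:,4]); M=l==i
    r=cv2.minAreaRect(P[M][:,:2].astype(np.float32)); print('pan',r,np.median(Z[M])); print(cv2.boxPoints(r))
    m=(Z>.025)&(Z<.05)&(X>.4)&(X<.95)&(Y>0)&(Y<.3)
    r=cv2.minAreaRect(P[m][:,:2].astype(np.float32)); print('bal',r)
E
```

```text
top
cup ztop 0.1038 [ 0.5089 -0.2431  0.5091 -0.2425  0.0307  0.1   ] 217 all [ 0.506  -0.2378  0.443  -0.1272  0.1638  0.0978]
dish ztop 0.0363 [ 0.52   -0.1362  0.5202 -0.1345  0.0189  0.033 ] 62 all [ 0.52   -0.1336  0.4514 -0.0712  0.1263  0.025 ]
bottle ztop 0.1762 [0.6146 0.1877 0.6137 0.1865 0.0189 0.1727] 109 all [0.6052 0.18   0.4916 0.1118 0.169  0.131 ]
amber ztop 0.1555 [ 0.5487 -0.4459  0.5482 -0.4471  0.0308  0.1519] 227 all [ 0.5428 -0.4314  0.4527 -0.2341  0.264   0.1436]
beaker ztop 0.0831 [ 0.3508 -0.4106  0.3509 -0.4161  0.0401  0.0803] 87 all [ 0.3506 -0.4247  0.3517 -0.2222  0.2336  0.0562]
b1 ztop 0.1011 [ 0.3401 -0.0515  0.3389 -0.051   0.0307  0.0971] 199 all [ 0.3401 -0.0513  0.3436 -0.0347  0.0477  0.0955]
b2 ztop 0.1009 [ 0.3427 -0.1948  0.3431 -0.1973  0.0307  0.0972] 208 all [ 0.3427 -0.193   0.3477 -0.1079  0.1196  0.0949]
b3 ztop 0.1006 [ 0.3221 -0.3035  0.3226 -0.3036  0.0309  0.0966] 236 all [ 0.3222 -0.2964  0.336  -0.1612  0.1737  0.0948]
mat ((0.5881137847900391, -0.20991277694702148), (0.3176915943622589, 0.2600160539150238), 6.888113498687744) 0.
[... 1344 characters left out ...]
 0.0995 [ 0.3251 -0.3058  0.3245 -0.3062  0.0337  0.0965] 180 all [ 0.3423 -0.3002  0.9125 -0.0916  0.6593  0.0771]
mat ((0.6155844330787659, -0.20895510911941528), (0.09005467593669891, 0.04556553065776825), 14.86535930633545) 0.004571218134540644
[[ 0.5662192  -0.19848655]
 [ 0.577909   -0.24252705]
 [ 0.66494966 -0.21942367]
 [ 0.6532599  -0.17538317]]
pan ((0.6073317527770996, 0.17180976271629333), (0.15492010116577148, 0.1506061851978302), 6.0529255867004395) 0.04510319661393525
[[0.52236307 0.23852511]
 [0.538244   0.08875855]
 [0.69230044 0.10509442]
 [0.6764195  0.25486097]]
bal ((0.6772341728210449, 0.16117894649505615), (0.22697745263576508, 0.48391133546829224), 86.65118408203125)
```

Emit:
play_rows([
  {"dz": -1,"dx": -0.4,"ry": -0.5},
  {"dz": -1,"dx": -0.4,"ry": -0.5},
  {"dz": -1,"dx": -0.4,"ry": -0.5},
  {"dz": -1,"dx": -0.4,"ry": -0.5},
], hand=-1, newtons=50)

```text
schema error: expected keys dx, dy, dz, rx, ry, rz
```

```bash
cat >> h.py <<'E'
from scipy.spatial.transform import Rotation as R
import json
LOG='log.jsonl'
def st(p=True):
    s=arm.observe(); 
    open(LOG,'a').write(json.dumps({k:np.asarray(s[k]).tolist() for k in('qpos','ee_pos','orientation')})+'\n')
    if p: print('t',round(s['clock'],2),'pos',np.round(s['ee_pos'],4),'q',np.round(s['qpos'],3),'f',np.round(s['ft_force'],1),'w',round(s['grip_width'],3)); print(np.round(R.from_quat(s['orientation']).as_matrix().T,3).tolist())
    return s
def to(target,Rt=None):
    s=st(); M=R.from_quat(s['orientation'])
    print('shift',np.round(M.inv().apply(np.array(target)-s['ee_pos'])/.15,3))
    if Rt is not None: print('turn',np.round((M.inv()*Rt).as_rotvec()/np.radians(45),3))
DOWN=R.from_matrix(np.array([[0,1,0],[0,0,-1],[-1,0,0]]).T)
E
python3 -c "
from h import *
to((.615,.185,.205),DOWN)"
```

```text
t 0.2 pos [0.2188 0.5312 0.2016] q [ 1.029  0.207  1.542  0.     1.393 -0.15 ] f [-0.3  1.  -0.4] w 1.0
[[0.381, 0.925, -0.001], [-0.001, -0.001, -1.0], [-0.925, 0.381, 0.0]]
shift [-1.128 -0.022 -3.321]
turn [-0.001 -0.498 -0.002]
```

Emit:
play_rows([
  {"dx": -0.4,"dy": 0,"dz": -1,"rx": 0,"ry": -0.498,"rz": 0},
  {"dx": -0.4,"dy": 0,"dz": -1,"rx": 0,"ry": -0.498,"rz": 0},
  {"dx": -0.4,"dy": 0,"dz": -1,"rx": 0,"ry": -0.498,"rz": 0},
  {"dx": -0.4,"dy": 0,"dz": -1,"rx": 0,"ry": -0.498,"rz": 0},
], hand=-1, newtons=50)

```text
clock: 0.6
ee_pos: [0.3372, 0.4163, 0.2022]
orientation: [0.501, 0.5, -0.5, -0.5]
ft_force: [-0.0, -0.0, -0.5]
grip_width: 0.998
```

```bash
python3 -c "
from h import *
to((.615,.185,.205),DOWN)"
```

```text
t 0.6 pos [0.3372 0.4163 0.2022] q [ 0.729  0.124  1.638 -0.002  1.38  -0.84 ] f [-0.  -0.  -0.5] w 0.998
[[0.001, 1.0, -0.001], [0.001, -0.001, -1.0], [-1.0, 0.001, -0.001]]
shift [-1.54  -0.015 -1.853]
turn [ 0.001 -0.001 -0.002]
```

Emit:
play_rows([
  {"dx": -0.77,"dy": 0,"dz": -0.93,"rx": 0,"ry": 0,"rz": 0},
  {"dx": -0.77,"dy": 0,"dz": -0.93,"rx": 0,"ry": 0,"rz": 0},
  {"dx": -0.77,"dy": 0,"dz": -0.93,"rx": 0,"ry": 0,"rz": 0},
  {"dx": -0.77,"dy": 0,"dz": -0.93,"rx": 0,"ry": 0,"rz": 0},
])

```text
clock: 1.0
ee_pos: [0.4767, 0.301, 0.2023]
orientation: [0.501, 0.499, -0.499, -0.5]
ft_force: [-0.1, 1.2, 0.7]
grip_width: 0.998
```

Emit:
play_rows([
  {"dx": -0.77,"dy": 0,"dz": -0.93,"rx": 0,"ry": 0,"rz": 0},
  {"dx": -0.77,"dy": 0,"dz": -0.93,"rx": 0,"ry": 0,"rz": 0},
  {"dx": -0.77,"dy": 0,"dz": -0.93,"rx": 0,"ry": 0,"rz": 0},
  {"dx": -0.77,"dy": 0,"dz": -0.93,"rx": 0,"ry": 0,"rz": 0},
  {"dx": -0.77,"dy": 0,"dz": -0.93,"rx": 0,"ry": 0,"rz": 0},
])

```text
clock: 1.5
ee_pos: [0.6169, 0.1843, 0.2017]
orientation: [0.502, 0.499, -0.499, -0.501]
ft_force: [-0.6, 0.6, -0.8]
grip_width: 1.0
```

```bash
python3 -c "
from h import *
to((.615,.185,.135),DOWN)
c=cap('wrist','w1.png'); print(c['world_from_camera'])"
```

```text
t 1.5 pos [0.6169 0.1843 0.2017] q [ 1.570e-01  3.510e-01  1.361e+00 -1.000e-03  1.429e+00 -1.409e+00] f [-0.6  0.6 -0.8] w 1.0
[[0.005, 1.0, -0.001], [0.001, -0.001, -1.0], [-1.0, 0.005, -0.001]]
shift [0.005 0.444 0.013]
turn [ 0.001 -0.006 -0.002]
[[ 4.65938035e-03 -9.46362578e-01 -3.23072997e-01  5.33038521e-01]
 [ 9.99989092e-01  4.51503536e-03  1.19622818e-03  1.85650764e-01]
 [ 3.26620421e-04 -3.23075046e-01  9.46373292e-01  3.73716905e-01]
 [ 0.00000000e+00  0.00000000e+00  0.00000000e+00  1.00000000e+00]]
```

View pics/w1.png

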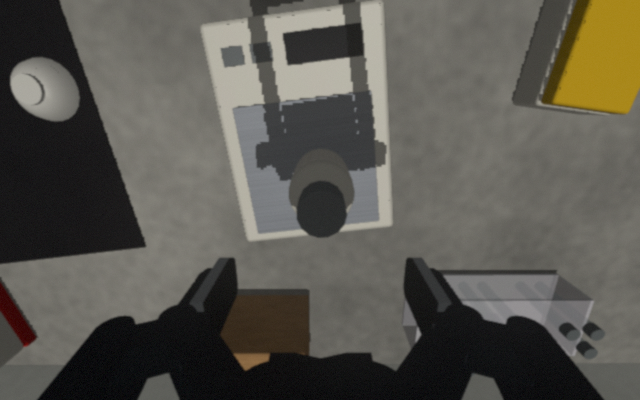

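The wrist view shows the grey cap at (322,210), centred between the finger tips at u≈235 and 405. I'll go down and grip it.

Emit:
play_rows([
  {"dx": 0,"dy": 0.2,"dz": 0.01,"rx": 0,"ry": 0,"rz": 0},
  {"dx": 0,"dy": 0.35,"dz": 0.01,"rx": 0,"ry": 0,"rz": 0},
  {"dx": 0,"dy": 0.44,"dz": 0.01,"rx": 0,"ry": 0,"rz": 0},
  {"dx": 0,"dy": 0.44,"dz": 0.01,"rx": 0,"ry": 0,"rz": 0},
  {"dx": 0,"dy": 0.44,"dz": 0.01,"rx": 0,"ry": 0,"rz": 0},
])

```text
clock: 2.05
ee_pos: [0.6124, 0.1888, 0.1369]
orientation: [0.5, 0.5, -0.5, -0.5]
ft_force: [-0.4, 0.2, 0.6]
grip_width: 0.997
```

Emit:
play_rows([
  {"dx": 0,"dy": 0,"dz": 0,"rx": 0,"ry": 0,"rz": 0},
  {"dx": 0,"dy": 0,"dz": 0,"rx": 0,"ry": 0,"rz": 0},
  {"dx": 0,"dy": 0,"dz": 0,"rx": 0,"ry": 0,"rz": 0},
  {"dx": 0,"dy": 0,"dz": 0,"rx": 0,"ry": 0,"rz": 0},
  {"dx": 0,"dy": 0,"dz": 0,"rx": 0,"ry": 0,"rz": 0},
  {"dx": 0,"dy": 0,"dz": 0,"rx": 0,"ry": 0,"rz": 0},
  {"dx": 0,"dy": 0,"dz": 0,"rx": 0,"ry": 0,"rz": 0},
  {"dx": 0,"dy": 0,"dz": 0,"rx": 0,"ry": 0,"rz": 0},
], hand=1)

```text
clock: 2.85
ee_pos: [0.6135, 0.188, 0.1379]
orientation: [0.501, 0.501, -0.499, -0.499]
ft_force: [0.8, -1.0, 5.4]
grip_width: 0.405
```

```bash
python3 -c "
from h import *
to((.665,-.18,.26),DOWN)"
```

```text
t 2.85 pos [0.6135 0.188  0.1379] q [ 0.163  0.398  1.433 -0.     1.308 -1.408] f [ 0.8 -1.   5.4] w 0.405
[[-0.0, 1.0, 0.0], [0.003, 0.0, -1.0], [-1.0, -0.0, -0.003]]
shift [-2.453 -0.814 -0.345]
turn [0.003 0.    0.   ]
```

Emit:
play_rows([
  {"dx": 0,"dy": -0.1,"dz": 0,"rx": 0,"ry": 0,"rz": 0},
  {"dx": 0,"dy": -0.3,"dz": 0,"rx": 0,"ry": 0,"rz": 0},
  {"dx": 0,"dy": -0.55,"dz": 0,"rx": 0,"ry": 0,"rz": 0},
  {"dx": -0.1,"dy": -0.75,"dz": 0,"rx": 0,"ry": 0,"rz": 0},
  {"dx": -0.3,"dy": -0.81,"dz": -0.05,"rx": 0,"ry": 0,"rz": 0},
  {"dx": -0.55,"dy": -0.81,"dz": -0.1,"rx": 0,"ry": 0,"rz": 0},
  {"dx": -0.8,"dy": -0.81,"dz": -0.15,"rx": 0,"ry": 0,"rz": 0},
])

```text
clock: 3.55
ee_pos: [0.6346, 0.0677, 0.2581]
orientation: [-0.499, -0.5, 0.501, 0.5]
ft_force: [1.1, -0.3, -3.5]
grip_width: 0.409
```

Emit:
play_rows([
  {"dx": -0.25,"dy": 0,"dz": -0.05,"rx": 0,"ry": 0,"rz": 0},
  {"dx": -0.5,"dy": 0,"dz": -0.1,"rx": 0,"ry": 0,"rz": 0},
  {"dx": -0.75,"dy": 0,"dz": -0.15,"rx": 0,"ry": 0,"rz": 0},
  {"dx": -1,"dy": 0,"dz": -0.2,"rx": 0,"ry": 0,"rz": 0},
  {"dx": -1,"dy": 0,"dz": -0.2,"rx": 0,"ry": 0,"rz": 0},
])

```text
clock: 4.05
ee_pos: [0.6647, -0.0875, 0.2565]
orientation: [0.502, 0.497, -0.5, -0.501]
ft_force: [-0.2, -0.2, -3.0]
grip_width: 0.404
```

```bash
python3 -c "
from h import *
to((.665,-.18,.26),DOWN)
c=cap('scene','s2.png')"
```

```text
t 4.05 pos [ 0.6647 -0.0875  0.2565] q [-0.258  0.378  1.213 -0.003  1.552 -1.823] f [-0.2 -0.2 -3. ] w 0.404
[[0.006, 1.0, -0.002], [-0.002, -0.002, -1.0], [-1.0, 0.006, 0.002]]
shift [-0.617 -0.022 -0.005]
turn [-0.003 -0.007 -0.003]
```

View pics/s2.png

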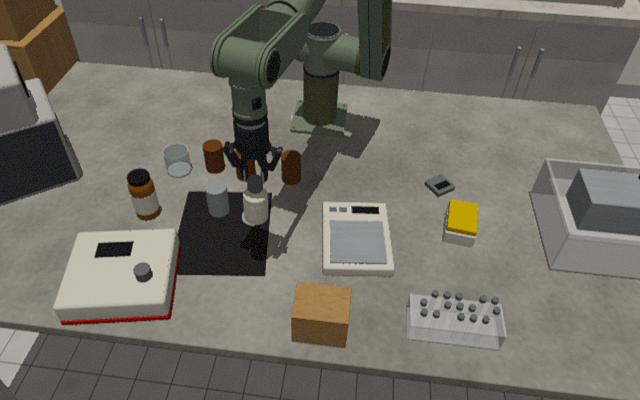

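The bottle hangs upright in the gripper at (255,200), and the pan is empty. I'll carry it to the free part of the mat.

Emit:
play_rows([
  {"dx": -0.25,"dy": 0,"dz": 0,"rx": 0,"ry": 0,"rz": 0},
  {"dx": -0.5,"dy": 0.1,"dz": 0,"rx": 0,"ry": 0,"rz": 0},
  {"dx": -0.62,"dy": 0.3,"dz": 0,"rx": 0,"ry": 0,"rz": 0},
  {"dx": -0.62,"dy": 0.55,"dz": 0,"rx": 0,"ry": 0,"rz": 0},
  {"dx": -0.62,"dy": 0.75,"dz": 0,"rx": 0,"ry": 0,"rz": 0},
  {"dx": -0.62,"dy": 0.9,"dz": 0,"rx": 0,"ry": 0,"rz": 0},
  {"dx": -0.62,"dy": 1.0,"dz": 0,"rx": 0,"ry": 0,"rz": 0},
  {"dx": -0.62,"dy": 1.0,"dz": 0,"rx": 0,"ry": 0,"rz": 0},
])

```text
clock: 4.9
ee_pos: [0.6627, -0.1727, 0.1043]
orientation: [-0.497, -0.499, 0.501, 0.502]
ft_force: [-1.1, 0.4, -2.7]
grip_width: 0.409
```

```bash
python3 -c "
from h import *
to((.665,-.18,.0975),DOWN)"
```

```text
t 4.9 pos [ 0.6627 -0.1727  0.1043] q [-0.381  0.523  1.326  0.     1.3   -1.954] f [-1.1  0.4 -2.7] w 0.409
[[-0.001, 1.0, 0.003], [-0.007, 0.003, -1.0], [-1.0, -0.001, 0.007]]
shift [-0.049  0.045 -0.016]
turn [-0.008  0.002  0.004]
```

Emit:
play_rows([
  {"dx": 0,"dy": 0.02,"dz": 0,"rx": 0,"ry": 0,"rz": 0},
  {"dx": 0,"dy": 0.035,"dz": 0,"rx": 0,"ry": 0,"rz": 0},
  {"dx": 0,"dy": 0.035,"dz": 0,"rx": 0,"ry": 0,"rz": 0},
])

```text
clock: 5.2
ee_pos: [0.666, -0.1751, 0.1042]
orientation: [0.501, 0.5, -0.5, -0.499]
ft_force: [0.4, -0.2, -2.8]
grip_width: 0.406
```

Emit:
play_rows([
  {"dx": 0,"dy": 0.01,"dz": 0,"rx": 0,"ry": 0,"rz": 0},
  {"dx": 0,"dy": 0.015,"dz": 0,"rx": 0,"ry": 0,"rz": 0},
  {"dx": 0,"dy": 0.015,"dz": 0,"rx": 0,"ry": 0,"rz": 0},
])

```text
clock: 5.5
ee_pos: [0.6651, -0.1749, 0.1005]
orientation: [0.5, 0.5, -0.5, -0.5]
ft_force: [-0.4, 1.2, -3.0]
grip_width: 0.4
```

Emit:
play_rows([
  {"dx": 0,"dy": 0.01,"dz": 0,"rx": 0,"ry": 0,"rz": 0},
  {"dx": 0,"dy": 0.015,"dz": 0,"rx": 0,"ry": 0,"rz": 0},
  {"dx": 0,"dy": 0.015,"dz": 0,"rx": 0,"ry": 0,"rz": 0},
])

```text
clock: 5.8
ee_pos: [0.6649, -0.1748, 0.0978]
orientation: [-0.5, -0.5, 0.5, 0.5]
ft_force: [0.5, 0.2, -3.1]
grip_width: 0.407
```

Emit:
play_rows([
  {"dx": 0,"dy": 0.01,"dz": 0,"rx": 0,"ry": 0,"rz": 0},
  {"dx": 0,"dy": 0.01,"dz": 0,"rx": 0,"ry": 0,"rz": 0},
  {"dx": 0,"dy": 0.01,"dz": 0,"rx": 0,"ry": 0,"rz": 0},
])

```text
clock: 6.1
ee_pos: [0.6654, -0.1751, 0.0971]
orientation: [0.5, 0.5, -0.5, -0.5]
ft_force: [-0.2, -1.0, -1.4]
grip_width: 0.402
```

Contact is starting. I'll release and go straight up.

Emit:
play_rows([
  {"dx": 0,"dy": 0.005,"dz": 0,"rx": 0,"ry": 0,"rz": 0},
  {"dx": 0,"dy": 0.005,"dz": 0,"rx": 0,"ry": 0,"rz": 0},
  {"dx": 0,"dy": 0.005,"dz": 0,"rx": 0,"ry": 0,"rz": 0},
  {"dx": 0,"dy": 0.005,"dz": 0,"rx": 0,"ry": 0,"rz": 0},
  {"dx": 0,"dy": 0.005,"dz": 0,"rx": 0,"ry": 0,"rz": 0},
  {"dx": 0,"dy": 0.005,"dz": 0,"rx": 0,"ry": 0,"rz": 0},
], hand=-1)

```text
clock: 6.7
ee_pos: [0.6651, -0.1748, 0.096]
orientation: [0.5, 0.5, -0.5, -0.5]
ft_force: [0.1, 0.5, 0.1]
grip_width: 0.997
```

Emit:
play_rows([
  {"dx": 0,"dy": -0.2,"dz": 0,"rx": 0,"ry": 0,"rz": 0},
  {"dx": 0,"dy": -0.5,"dz": 0,"rx": 0,"ry": 0,"rz": 0},
  {"dx": 0,"dy": -0.8,"dz": 0,"rx": 0,"ry": 0,"rz": 0},
  {"dx": 0,"dy": -0.8,"dz": 0,"rx": 0,"ry": 0,"rz": 0},
])

```text
clock: 7.1
ee_pos: [0.67, -0.1767, 0.2261]
orientation: [0.505, 0.502, -0.498, -0.494]
ft_force: [0.1, -0.5, 1.4]
grip_width: 0.999
```

```bash
python3 -c "
from h import *
RAD=R.from_rotvec([0,0,-np.radians(0)])*DOWN
to((.51,-.244,.215),DOWN)
for l in open('log.jsonl'):
    pass
"
```

```text
t 7.1 pos [ 0.67   -0.1767  0.2261] q [-0.383  0.428  1.206  0.     1.49  -1.954] f [ 0.1 -0.5  1.4] w 0.999
[[-0.0, 1.0, -0.006], [0.016, -0.006, -1.0], [-1.0, -0.001, -0.016]]
shift [-0.448  0.06   1.068]
turn [ 0.02   0.001 -0.008]
```

```bash
python3 - <<'E'
from h import *
from scipy.optimize import least_squares
D=[json.loads(l) for l in open('log.jsonl')]
def fk(q,p):
    h,L1,L2,b,a,c=p   # c: elbow offset perpendicular to the forearm
    q1,q2,q3=q[:3]; s=q2+q3
    r=a+L1*np.sin(q2)+L2*np.sin(s)+c*np.cos(s); z=h+L1*np.cos(q2)+L2*np.cos(s)-c*np.sin(s)
    return np.array([r*np.cos(q1)-b*np.sin(q1),r*np.sin(q1)+b*np.cos(q1),z])
for fix in (0,1):
    f=lambda p:np.concatenate([fk(d['qpos'],np.r_[p[:4],p[4:] if fix else [0,0]])-d['ee_pos'] for d in D])
    s=least_squares(f,[0,.4,.4,.08]+([0,0] if fix else [])); print(np.round(s.x,3),np.sqrt(np.mean(s.fun**2)))
d=D[-1]; q=d['qpos']; print(len(D))
M=R.from_quat(d['orientation']).as_matrix(); print(q, M)
E
```

```text
[-0.153  0.451  0.486  0.086] 0.005655048841657702
[-0.051  0.457  0.502  0.086 -0.     0.108] 0.001224928763514069
7
[-0.3826277825188439, 0.4282887563749943, 1.2059938663453875, 1.7542372218662592e-05, 1.4901744887392376, -1.9538953774239154] [[-4.19204671e-04  1.59021655e-02 -9.99873465e-01]
 [ 9.99979504e-01 -6.38118365e-03 -5.20736609e-04]
 [-6.38865704e-03 -9.99853190e-01 -1.58991646e-02]]
```

Emit:
play_rows([
  {"dx": -0.2,"dy": 0,"dz": 0.5,"rx": 0,"ry": 0,"rz": 0},
  {"dx": -0.45,"dy": 0,"dz": 1,"rx": 0,"ry": 0,"rz": 0},
  {"dx": -0.45,"dy": 0.2,"dz": 1,"rx": 0,"ry": 0,"rz": 0},
  {"dx": -0.45,"dy": 0.4,"dz": 1,"rx": 0,"ry": 0,"rz": 0},
  {"dx": -0.45,"dy": 0.4,"dz": 1,"rx": 0,"ry": 0,"rz": 0},
])

```text
clock: 7.6
ee_pos: [0.5082, -0.2403, 0.1495]
orientation: [-0.496, -0.498, 0.5, 0.506]
ft_force: [-0.6, 0.8, -1.4]
grip_width: 0.998
```

```bash
python3 -c "
from h import *
to((.51,-.244,.045),DOWN)
c=cap('wrist','w2.png')"
```

```text
t 7.6 pos [ 0.5082 -0.2403  0.1495] q [-5.950e-01  2.380e-01  1.617e+00 -1.000e-03  1.301e+00 -2.163e+00] f [-0.6  0.8 -1.4] w 0.998
[[0.003, 1.0, 0.007], [-0.012, 0.008, -1.0], [-1.0, 0.003, 0.012]]
shift [-0.03   0.697 -0.02 ]
turn [-0.015 -0.004  0.01 ]
```

View pics/w2.png

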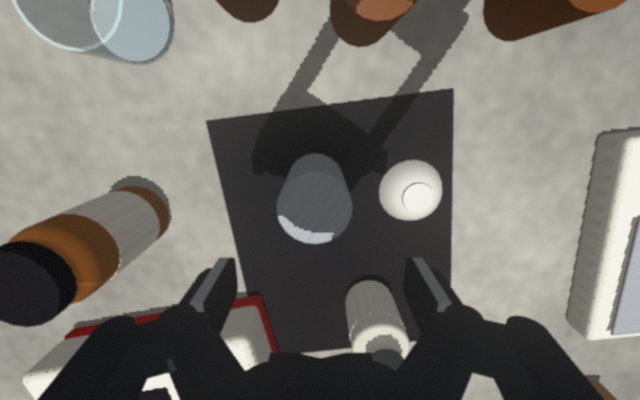

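The wrist view shows the cup's base centred at (316,207), midway between the fingers, and the bottle standing upright on the mat at (378,320).

Emit:
play_rows([
  {"dx": -0.02,"dy": 0.25,"dz": -0.01,"rx": 0,"ry": 0,"rz": 0},
  {"dx": -0.02,"dy": 0.45,"dz": -0.01,"rx": 0,"ry": 0,"rz": 0},
  {"dx": -0.02,"dy": 0.6,"dz": -0.01,"rx": 0,"ry": 0,"rz": 0},
  {"dx": -0.02,"dy": 0.68,"dz": -0.01,"rx": 0,"ry": 0,"rz": 0},
  {"dx": -0.02,"dy": 0.68,"dz": -0.01,"rx": 0,"ry": 0,"rz": 0},
])

```text
clock: 8.15
ee_pos: [0.5174, -0.2448, 0.0534]
orientation: [0.499, 0.5, -0.5, -0.5]
ft_force: [-0.9, -0.0, 0.1]
grip_width: 0.996
```

Emit:
play_rows([
  {"dx": 0,"dy": 0,"dz": 0,"rx": 0,"ry": 0,"rz": 0},
  {"dx": 0,"dy": 0,"dz": 0,"rx": 0,"ry": 0,"rz": 0},
  {"dx": 0,"dy": 0,"dz": 0,"rx": 0,"ry": 0,"rz": 0},
  {"dx": 0,"dy": 0,"dz": 0,"rx": 0,"ry": 0,"rz": 0},
  {"dx": 0,"dy": 0,"dz": 0,"rx": 0,"ry": 0,"rz": 0},
  {"dx": 0,"dy": 0,"dz": 0,"rx": 0,"ry": 0,"rz": 0},
], hand=1)

```text
clock: 8.75
ee_pos: [0.5188, -0.2462, 0.0568]
orientation: [0.502, 0.501, -0.499, -0.498]
ft_force: [-0.2, 1.9, 5.2]
grip_width: 0.691
```

```bash
python3 -c "
from h import *
to((.6075,.173,.21),DOWN)"
```

```text
t 8.75 pos [ 0.5188 -0.2462  0.0568] q [-5.940e-01  3.610e-01  1.672e+00  1.000e-03  1.104e+00 -2.166e+00] f [-0.2  1.9  5.2] w 0.691
[[-0.0, 1.0, -0.002], [0.005, -0.002, -1.0], [-1.0, -0.0, -0.005]]
shift [ 2.792 -1.024 -0.597]
turn [ 0.006  0.    -0.003]
```

Emit:
play_rows([
  {"dx": 0,"dy": -0.2,"dz": 0,"rx": 0,"ry": 0,"rz": 0},
  {"dx": 0,"dy": -0.5,"dz": 0,"rx": 0,"ry": 0,"rz": 0},
  {"dx": 0.2,"dy": -0.75,"dz": -0.05,"rx": 0,"ry": 0,"rz": 0},
  {"dx": 0.5,"dy": -0.75,"dz": -0.1,"rx": 0,"ry": 0,"rz": 0},
  {"dx": 0.8,"dy": -0.75,"dz": -0.2,"rx": 0,"ry": 0,"rz": 0},
  {"dx": 0.8,"dy": -0.75,"dz": -0.2,"rx": 0,"ry": 0,"rz": 0},
])

```text
clock: 9.35
ee_pos: [0.5481, -0.1203, 0.1679]
orientation: [0.499, 0.503, -0.5, -0.498]
ft_force: [0.0, -0.5, -1.4]
grip_width: 0.688
```

Emit:
play_rows([
  {"dx": 0.3,"dy": 0,"dz": -0.05,"rx": 0,"ry": 0,"rz": 0},
  {"dx": 0.6,"dy": 0,"dz": -0.15,"rx": 0,"ry": 0,"rz": 0},
  {"dx": 0.95,"dy": 0,"dz": -0.25,"rx": 0,"ry": 0,"rz": 0},
  {"dx": 0.95,"dy": 0,"dz": -0.25,"rx": 0,"ry": 0,"rz": 0},
])

```text
clock: 9.75
ee_pos: [0.5851, 0.022, 0.1672]
orientation: [0.498, 0.503, -0.5, -0.499]
ft_force: [-0.7, -1.0, -0.8]
grip_width: 0.686
```

Emit:
play_rows([
  {"dx": 0.3,"dy": 0,"dz": -0.05,"rx": 0,"ry": 0,"rz": 0},
  {"dx": 0.6,"dy": 0,"dz": -0.15,"rx": 0,"ry": 0,"rz": 0},
  {"dx": 0.95,"dy": 0,"dz": -0.2,"rx": 0,"ry": 0,"rz": 0},
  {"dx": 0.95,"dy": 0,"dz": -0.2,"rx": 0,"ry": 0,"rz": 0},
  {"dx": 0.95,"dy": 0,"dz": -0.2,"rx": 0,"ry": 0,"rz": 0},
])

```text
clock: 10.25
ee_pos: [0.614, 0.1601, 0.1665]
orientation: [-0.5, -0.501, 0.501, 0.499]
ft_force: [-1.2, -1.3, -1.8]
grip_width: 0.689
```

```bash
python3 -c "
from h import *
to((.615,.173,.102),DOWN)"
```

```text
t 10.25 pos [0.614  0.1601 0.1665] q [ 1.190e-01  3.600e-01  1.423e+00 -1.000e-03  1.358e+00 -1.454e+00] f [-1.2 -1.3 -1.8] w 0.689
[[-0.003, 1.0, -0.001], [0.0, -0.001, -1.0], [-1.0, -0.003, -0.0]]
shift [ 0.086  0.43  -0.007]
turn [ 0.     0.004 -0.001]
```

Emit:
play_rows([
  {"dx": 0.08,"dy": 0.2,"dz": 0,"rx": 0,"ry": 0,"rz": 0},
  {"dx": 0.08,"dy": 0.35,"dz": 0,"rx": 0,"ry": 0,"rz": 0},
  {"dx": 0.08,"dy": 0.4,"dz": 0,"rx": 0,"ry": 0,"rz": 0},
  {"dx": 0.08,"dy": 0.4,"dz": 0,"rx": 0,"ry": 0,"rz": 0},
])

```text
clock: 10.65
ee_pos: [0.6128, 0.1696, 0.1049]
orientation: [-0.5, -0.498, 0.501, 0.501]
ft_force: [0.2, -0.7, -0.7]
grip_width: 0.688
```

Emit:
play_rows([
  {"dx": 0,"dy": 0.02,"dz": 0,"rx": 0,"ry": 0,"rz": 0},
  {"dx": 0,"dy": 0.04,"dz": 0,"rx": 0,"ry": 0,"rz": 0},
  {"dx": 0,"dy": 0.04,"dz": 0,"rx": 0,"ry": 0,"rz": 0},
])

```text
clock: 10.95
ee_pos: [0.6145, 0.1713, 0.1012]
orientation: [0.5, 0.5, -0.5, -0.5]
ft_force: [0.4, -0.7, -1.4]
grip_width: 0.686
```

Emit:
play_rows([
  {"dx": 0,"dy": 0.01,"dz": 0,"rx": 0,"ry": 0,"rz": 0},
  {"dx": 0,"dy": 0.02,"dz": 0,"rx": 0,"ry": 0,"rz": 0},
  {"dx": 0,"dy": 0.02,"dz": 0,"rx": 0,"ry": 0,"rz": 0},
])

```text
clock: 11.25
ee_pos: [0.6147, 0.1718, 0.0982]
orientation: [0.5, 0.501, -0.5, -0.499]
ft_force: [1.2, 0.3, 0.6]
grip_width: 0.688
```

Emit:
play_rows([
  {"dx": 0,"dy": 0,"dz": 0,"rx": 0,"ry": 0,"rz": 0},
  {"dx": 0,"dy": 0,"dz": 0,"rx": 0,"ry": 0,"rz": 0},
  {"dx": 0,"dy": 0,"dz": 0,"rx": 0,"ry": 0,"rz": 0},
  {"dx": 0,"dy": 0,"dz": 0,"rx": 0,"ry": 0,"rz": 0},
], hand=-1)

```text
clock: 11.65
ee_pos: [0.6138, 0.1716, 0.0973]
orientation: [-0.5, -0.5, 0.5, 0.5]
ft_force: [0.3, -0.2, 0.7]
grip_width: 1.003
```

Emit:
play_rows([
  {"dx": 0,"dy": -0.2,"dz": 0,"rx": 0,"ry": 0,"rz": 0},
  {"dx": 0,"dy": -0.5,"dz": 0,"rx": 0,"ry": 0,"rz": 0},
  {"dx": 0,"dy": -0.8,"dz": 0,"rx": 0,"ry": 0,"rz": 0},
  {"dx": 0,"dy": -1,"dz": 0,"rx": 0,"ry": 0,"rz": 0},
  {"dx": 0,"dy": -1,"dz": 0,"rx": 0,"ry": 0,"rz": 0},
])

```text
clock: 12.15
ee_pos: [0.6177, 0.1722, 0.2549]
orientation: [0.503, 0.504, -0.496, -0.497]
ft_force: [-0.5, 0.4, -0.2]
grip_width: 1.005
```

```bash
python3 - <<'E'
from h import *
to((.615,.173,.25),DOWN)
for n in('top','scene'):
    P=cloud(cap(n)).reshape(-1,3)
    Q=P[(abs(P[:,2]-.139)<.006)&(np.hypot(P[:,0]-.61,P[:,1]-.173)<.06)]
    if len(Q): print(n,len(Q),cv2.minEnclosingCircle(Q[:,:2].astype(np.float32)),np.median(Q,0))
E
```

```text
t 12.15 pos [0.6177 0.1722 0.2549] q [ 0.137  0.304  1.313 -0.     1.512 -1.434] f [-0.5  0.4 -0.2] w 1.005
[[-0.001, 1.0, 0.002], [0.013, 0.002, -1.0], [-1.0, -0.0, -0.013]]
shift [0.005 0.033 0.018]
turn [0.016 0.001 0.002]
top 131 ((0.605644166469574, 0.17449241876602173), 0.03094066120684147) [0.60387594 0.1900513  0.14003292]
scene 355 ((0.6062698364257812, 0.17209091782569885), 0.03407435119152069) [0.60998781 0.17186715 0.14003819]
```

Emit:
play_rows([
  {"dx": 0,"dy": 0,"dz": 0,"rx": 0,"ry": 0,"rz": -1},
  {"dx": 0,"dy": 0,"dz": 0,"rx": 0,"ry": 0,"rz": -1},
  {"dx": 0,"dy": 0,"dz": 0,"rx": 0,"ry": 0,"rz": -1},
  {"dx": 0,"dy": 0,"dz": 0,"rx": 0,"ry": 0,"rz": -1},
  {"dx": 0,"dy": 0,"dz": 0,"rx": 0,"ry": 0,"rz": -1},
  {"dx": 0,"dy": 0,"dz": 0,"rx": 0,"ry": 0,"rz": -1},
  {"dx": 0,"dy": 0,"dz": 0,"rx": 0,"ry": 0,"rz": -1},
])

```text
clock: 12.95
ee_pos: [0.6125, 0.1707, 0.2438]
orientation: [-0.27, -0.651, 0.271, 0.656]
ft_force: [0.5, -0.0, 1.2]
grip_width: 0.999
```

```bash
cat > kin.py <<'E'
from h import *
from scipy.optimize import least_squares
# chain: Rz(q1) [0,b,h] Ry(q2) z L1 Ry(q3) (z L2, x c) Rz(s4*q4) Ry(q5) z d  Rz(s6*q6+off)
def fk(q,p,s4=1):
    h,L1,L2,b,c,d,e=p
    ry=lambda a:R.from_rotvec([0,a,0]); rz=lambda a:R.from_rotvec([0,0,a])
    A=rz(q[0]); P=A.apply([0,b,h]); A=A*ry(q[1]); P=P+A.apply([0,0,L1]); W1=P
    A=A*ry(q[2]); P=P+A.apply([c,0,L2]); W=P
    A=A*rz(s4*q[3])*ry(q[4]); P=P+A.apply([e,0,d])
    return P,A,W1,W
E
python3 - <<'E'
from kin import *
st()
D=[json.loads(l) for l in open('log.jsonl')]
for s4 in(1,-1):
    def f(p):
        out=[]
        for d in D:
            P,A,_,_=fk(d['qpos'],p,s4); y=R.from_quat(d['orientation']).as_matrix()[:,1]
            out+=[P-d['ee_pos'],.1*(A.apply([0,0,1])-y)]
        return np.concatenate(out)
    s=least_squares(f,[.25,.45,.5,.086,.1,.3,0]); print(s4,np.round(s.x,4),np.sqrt(np.mean(s.fun**2)))
    # tool x in frame A
    for d in D[-2:]:
        P,A,_,_=fk(d['qpos'],s.x,s4); m=(A.inv()*R.from_quat(d['orientation'])).as_matrix(); print(np.round(m[:,0],3),d['qpos'][5], np.arctan2(m[1,0],m[0,0]))
E
```

```text
t 12.95 pos [0.6125 0.1707 0.2438] q [-0.259  0.348  1.49   0.752  1.562 -1.934] f [ 0.5 -0.   1.2] w 0.999
[[0.007, 0.707, 0.707], [-0.004, 0.707, -0.707], [-1.0, 0.002, 0.008]]
1 [ 0.2827  0.455   0.4996  0.0862  0.0941  0.3449 -0.    ] 3.680658732224186e-11
[-0.136  0.991 -0.   ] -1.4342006422106823 1.7073920113791108
[ 0.355  0.935 -0.   ] -1.933643511983941 1.2079491416058523
-1 [-0.2835  0.5293  0.6281  0.0933  0.1273 -0.2197  0.1536] 0.02788769155515787
[-0.136  0.991  0.   ] -1.4342006422106823 1.7073911430054522
[ 0.347  0.066 -0.936] -1.933643511983941 0.18930304407110637
```

```bash
cat >> kin.py <<'E'
PAR=[.2827,.455,.4996,.0862,.0941,.3449,0]
LO=np.array([-2.73,-.86,.23,-1.11,.08,-2.82]);HI=np.array([2.73,2.22,2.46,4.25,2.63,2.82])
def full(q):
    P,A,E,W=fk(q,PAR); return P,A*R.from_rotvec([0,0,q[5]])*R.from_matrix(np.array([[-1,0,0],[0,0,1],[0,1,0]]).T),E,W
def ik(pos,Rt,q0):
    def f(q):
        P,M,_,_=full(q); return np.r_[P-pos,.3*(M.inv()*Rt).as_rotvec()]
    s=least_squares(f,np.clip(q0,LO+1e-3,HI-1e-3),bounds=(LO,HI)); return s.x,np.abs(s.fun).max()
def horiz(phi,tilt=0,flip=1,roll=0):
    # tool y along direction phi, dipped by tilt; tool x horizontal
    y=np.array([np.cos(phi)*np.cos(tilt),np.sin(phi)*np.cos(tilt),-np.sin(tilt)])
    x=flip*np.array([-np.sin(phi),np.cos(phi),0]); return R.from_matrix(np.array([x,y,np.cross(x,y)]).T)
E
python3 - <<'E'
from kin import *
s=st(False); q0=s['qpos']; P,M,_,_=full(q0); print(P-s['ee_pos'],(M.inv()*R.from_quat(s['orientation'])).magnitude())
C=np.array([.606,.1725,.092])
for ph in range(-20,130,10):
    phi=np.radians(ph); d=np.array([np.cos(phi),np.sin(phi),0])
    for fl in(1,-1):
        best=None
        for q4 in(1.2,1.8,2.6,3.3):
            for q6 in(-2,0,2):
                q,e=ik(C+.024*d,horiz(phi,0,fl),[q0[0],.2,2.,q4,1.,q6])
                if best is None or e<best[1]: best=(q,e)
        q,e=best; _,_,E,W=full(q); print(ph,fl,round(e,4),np.round(q,2),'E',np.round(E,2),'W',np.round(W,2))
E
```

```text
[ 1.11022302e-16 -8.32667268e-17 -2.49800181e-16] 4.163336342344337e-16
-20 1 0.0 [0.54 0.81 1.99 4.06 1.36 1.31] E [0.24 0.24 0.59] W [0.3  0.28 0.09]
-20 -1 0.0 [ 0.54  0.81  1.99  4.06  1.36 -1.83] E [0.24 0.24 0.59] W [0.3  0.28 0.09]
-10 1 0.0 [0.43 0.8  2.09 3.76 1.37 1.43] E [0.26 0.21 0.6 ] W [0.29 0.23 0.09]
-10 -1 0.0 [ 0.43  0.8   2.09  3.76  1.37 -1.71] E [0.26 0.21 0.6 ] W [0.29 0.23 0.09]
0 1 0.0 [0.28 0.8  2.17 3.43 1.4  1.52] E [0.29 0.17 0.6 ] W [0.29 0.17 0.09]
0 -1 0.0 [ 0.28  0.8   2.17  3.43  1.4  -1.62] E [0.29 0.17 0.6 ] W [0.29 0.17 0.09]
10 1 0.0 [0.1  0.8  2.21 3.07 1.44 1.58] E [0.32 0.12 0.6 ] W [0.29 0.12 0.09]
10 -1 0.0 [ 0.1   0.8   2.21  3.07  1.44 -1.56] E [0.32 0.12 0.6 ] W [0.29 0.12 0.09]
20 1 0.0 [-0.08  0.8   2.21  2.71  1.45  1.63] E [0.33 0.06 0.6 ] W [0.3  0.06 0.09]
20 -1 0.0 [-0.08  0.8   2.21  2.71  1.45 -1.52] E [0.33 0.06 0.6 ] W [0.3  0.06 0.09]
30 1 0.0 [-0.23  0.8   2.18  2.38  1.45  1.69] E [0.34 0.01 0.6 ] W [0.33 0.01 0.09]
30 -1 0.0 [-0.23  0.8   2.18  2.38  1.45 -1.46] E [0.34 0.01 0.6 ] W [0.33 0.01 0.09]
40 1 0.0 [-0.33  0.8   2
[... 928 characters left out ...]
81  2.22] E [ 0.38 -0.06  0.54] W [ 0.61 -0.15  0.09]
90 -1 0.0 [-0.38  0.97  1.49  1.27  1.81 -0.92] E [ 0.38 -0.06  0.54] W [ 0.61 -0.15  0.09]
100 1 0.0 [-0.34  1.03  1.34  1.18  1.92  2.27] E [ 0.4  -0.05  0.52] W [ 0.66 -0.14  0.09]
100 -1 0.0 [-0.34  1.03  1.34  1.18  1.92 -0.87] E [ 0.4  -0.05  0.52] W [ 0.66 -0.14  0.09]
110 1 0.0 [-0.3   1.1   1.18  1.11  2.04  2.32] E [ 0.41 -0.04  0.49] W [ 0.72 -0.13  0.09]
110 -1 0.0 [-0.3   1.1   1.18  1.11  2.04 -0.82] E [ 0.41 -0.04  0.49] W [ 0.72 -0.13  0.09]
120 1 0.0 [-0.25  1.17  1.03  1.05  2.17  2.35] E [ 0.43 -0.02  0.46] W [ 0.77 -0.11  0.09]
120 -1 0.0 [-0.25  1.17  1.03  1.05  2.17 -0.79] E [ 0.43 -0.02  0.46] W [ 0.77 -0.11  0.09]
```

```bash
cat >> kin.py <<'E'
def plan(q0,q1,calls,rows,P0=None,M0=None):
    """joint-linear path; print rows (shift, turn) relative to each call's start"""
    for k in range(calls):
        a=q0+(q1-q0)*k/calls; Pa,Ma,_,_=full(a)
        if k==0 and P0 is not None: Pa,Ma=P0,M0
        print('call',k)
        for j in range(1,rows+1):
            b=q0+(q1-q0)*(k+j/rows)/calls; Pb,Mb,E,W=full(b)
            print(np.round(Ma.inv().apply(Pb-Pa)/.15,2).tolist(),np.round((Ma.inv()*Mb).as_rotvec()/np.radians(45),2).tolist(),'tcp',np.round(Pb,2),'W',np.round(W,2))
E
python3 - <<'E'
from kin import *
s=st(False); q0=s['qpos']
phi=np.radians(10); d=np.array([np.cos(phi),np.sin(phi),0]); C=np.array([.606,.1725,.23])
q,e=ik(C+.024*d,horiz(phi,0,-1),[.1,.6,2.,3.07,1.4,-1.56]); print(e,np.round(q,3))
plan(q0,q,4,2)
E
```

```text
5.758948873335612e-11 [ 0.103  0.324  2.32   3.061  1.075 -1.532]
call 0
[0.55, 0.28, -0.01] [-0.07, 0.14, -0.34] tcp [0.61 0.26 0.27] W [ 0.59 -0.04  0.44]
[1.0, 0.39, -0.05] [-0.14, 0.34, -0.67] tcp [0.62 0.32 0.31] W [ 0.56 -0.01  0.4 ]
call 1
[0.27, 0.15, 0.01] [-0.09, 0.24, -0.3] tcp [0.63 0.35 0.34] W [0.53 0.02 0.36]
[0.42, 0.15, -0.06] [-0.19, 0.51, -0.58] tcp [0.65 0.35 0.36] W [0.49 0.05 0.33]
call 2
[0.09, -0.08, -0.12] [-0.14, 0.28, -0.26] tcp [0.66 0.33 0.36] W [0.44 0.07 0.3 ]
[0.06, -0.31, -0.33] [-0.29, 0.57, -0.51] tcp [0.67 0.29 0.34] W [0.4  0.09 0.27]
call 3
[0.11, -0.31, -0.33] [-0.18, 0.28, -0.25] tcp [0.66 0.24 0.29] W [0.34 0.11 0.25]
[0.15, -0.79, -0.72] [-0.38, 0.53, -0.51] tcp [0.63 0.18 0.23] W [0.29 0.12 0.23]
```

Emit:
play_rows([
  {"dx": 0.55,"dy": 0.28,"dz": -0.01,"rx": -0.07,"ry": 0.14,"rz": -0.34},
  {"dx": 0.55,"dy": 0.28,"dz": -0.01,"rx": -0.07,"ry": 0.14,"rz": -0.34},
  {"dx": 1.0,"dy": 0.39,"dz": -0.05,"rx": -0.14,"ry": 0.34,"rz": -0.67},
  {"dx": 1.0,"dy": 0.39,"dz": -0.05,"rx": -0.14,"ry": 0.34,"rz": -0.67},
  {"dx": 1.0,"dy": 0.39,"dz": -0.05,"rx": -0.14,"ry": 0.34,"rz": -0.67},
])

```text
clock: 13.45
ee_pos: [0.6175, 0.3227, 0.3097]
orientation: [-0.158, -0.621, 0.021, 0.767]
ft_force: [-0.5, 0.2, -0.2]
grip_width: 1.001
```

Emit:
play_rows([
  {"dx": 0.27,"dy": 0.15,"dz": 0.01,"rx": -0.09,"ry": 0.24,"rz": -0.3},
  {"dx": 0.27,"dy": 0.15,"dz": 0.01,"rx": -0.09,"ry": 0.24,"rz": -0.3},
  {"dx": 0.42,"dy": 0.15,"dz": -0.06,"rx": -0.19,"ry": 0.51,"rz": -0.58},
  {"dx": 0.42,"dy": 0.15,"dz": -0.06,"rx": -0.19,"ry": 0.51,"rz": -0.58},
  {"dx": 0.42,"dy": 0.15,"dz": -0.06,"rx": -0.19,"ry": 0.51,"rz": -0.58},
])

```text
clock: 13.95
ee_pos: [0.6455, 0.355, 0.362]
orientation: [-0.073, -0.478, -0.229, 0.845]
ft_force: [0.1, 0.1, -0.7]
grip_width: 1.004
```

```bash
python3 - <<'E'
from kin import *
s=st(); q0=s['qpos']; print(full(q0)[2:])
phi=np.radians(10); d=np.array([np.cos(phi),np.sin(phi),0]); C=np.array([.606,.1725,.23])
q,e=ik(C+.024*d,horiz(phi,0,-1),[.1,.6,2.,3.07,1.4,-1.56]); print(e,np.round(q,3))
plan(q0,q,2,2)
E
```

```text
t 13.95 pos [0.6455 0.355  0.362 ] q [-0.075  0.334  1.905  1.903  1.322 -1.736] f [ 0.1  0.1 -0.7] w 1.004
[[0.438, -0.317, 0.841], [0.456, 0.885, 0.096], [-0.774, 0.342, 0.532]]
(array([0.1553594 , 0.07479443, 0.71249611]), array([0.48811176, 0.04984757, 0.32894886]))
5.758948873335612e-11 [ 0.103  0.324  2.32   3.061  1.075 -1.532]
call 0
[0.09, -0.08, -0.13] [-0.14, 0.29, -0.26] tcp [0.66 0.33 0.36] W [0.44 0.07 0.3 ]
[0.06, -0.31, -0.34] [-0.3, 0.58, -0.52] tcp [0.67 0.29 0.34] W [0.4  0.09 0.27]
call 1
[0.11, -0.31, -0.34] [-0.18, 0.28, -0.25] tcp [0.66 0.24 0.29] W [0.34 0.11 0.25]
[0.15, -0.79, -0.73] [-0.38, 0.54, -0.51] tcp [0.63 0.18 0.23] W [0.29 0.12 0.23]
```

Tracking matches the plan, so I'll continue.

Emit:
play_rows([
  {"dx": 0.09,"dy": -0.08,"dz": -0.13,"rx": -0.14,"ry": 0.29,"rz": -0.26},
  {"dx": 0.09,"dy": -0.08,"dz": -0.13,"rx": -0.14,"ry": 0.29,"rz": -0.26},
  {"dx": 0.06,"dy": -0.31,"dz": -0.34,"rx": -0.3,"ry": 0.58,"rz": -0.52},
  {"dx": 0.06,"dy": -0.31,"dz": -0.34,"rx": -0.3,"ry": 0.58,"rz": -0.52},
  {"dx": 0.06,"dy": -0.31,"dz": -0.34,"rx": -0.3,"ry": 0.58,"rz": -0.52},
])

```text
clock: 14.45
ee_pos: [0.6695, 0.2922, 0.3395]
orientation: [-0.019, -0.252, -0.459, 0.852]
ft_force: [0.0, 0.8, -0.2]
grip_width: 0.997
```

Emit:
play_rows([
  {"dx": 0.11,"dy": -0.31,"dz": -0.34,"rx": -0.18,"ry": 0.28,"rz": -0.25},
  {"dx": 0.11,"dy": -0.31,"dz": -0.34,"rx": -0.18,"ry": 0.28,"rz": -0.25},
  {"dx": 0.15,"dy": -0.79,"dz": -0.72,"rx": -0.38,"ry": 0.54,"rz": -0.51},
  {"dx": 0.15,"dy": -0.79,"dz": -0.72,"rx": -0.38,"ry": 0.54,"rz": -0.51},
  {"dx": 0.15,"dy": -0.79,"dz": -0.72,"rx": -0.38,"ry": 0.54,"rz": -0.51},
  {"dx": 0.15,"dy": -0.79,"dz": -0.72,"rx": -0.38,"ry": 0.54,"rz": -0.51},
  {"dx": 0.15,"dy": -0.79,"dz": -0.72,"rx": -0.38,"ry": 0.54,"rz": -0.51},
])

```text
clock: 15.15
ee_pos: [0.6326, 0.1785, 0.2351]
orientation: [0.005, -0.001, -0.642, 0.766]
ft_force: [0.3, 0.7, -0.4]
grip_width: 0.997
```

```bash
python3 - <<'E'
from kin import *
phi=np.radians(10); d=np.array([np.cos(phi),np.sin(phi),0]); C=np.array([.606,.1725,.20])
to(C+.024*d,horiz(phi,0,-1)); cap('scene','s3.png')
E
```

```text
t 15.15 pos [0.6326 0.1785 0.2351] q [ 0.107  0.321  2.313  3.064  1.073 -1.528] f [ 0.3  0.7 -0.4] w 0.997
[[0.175, -0.985, -0.005], [0.985, 0.175, 0.009], [-0.008, -0.006, 1.0]]
shift [ 0.01  -0.023 -0.234]
turn [-0.011 -0.006 -0.001]
```

View pics/s3.png

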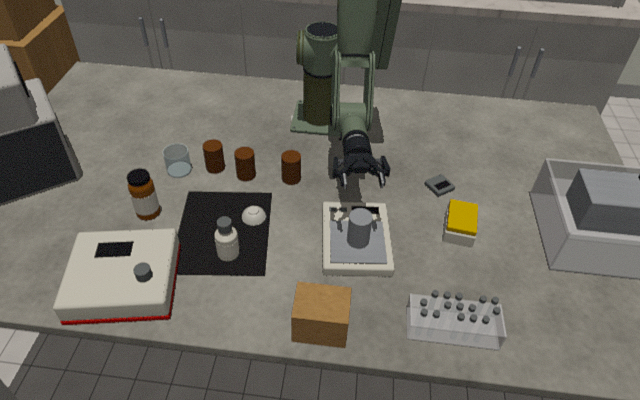

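The tool is now horizontal above and behind the cup, which stands mouth-down on the pan at (360,228). The bottle is upright on the mat at (227,240). I'll lower the open jaws around the cup.

Emit:
play_rows([
  {"dx": 0.01,"dy": -0.02,"dz": -0.2,"rx": -0.01,"ry": -0.01,"rz": 0},
  {"dx": 0.01,"dy": -0.02,"dz": -0.4,"rx": -0.01,"ry": -0.01,"rz": 0},
  {"dx": 0.01,"dy": -0.02,"dz": -0.4,"rx": -0.01,"ry": -0.01,"rz": 0},
])

```text
clock: 15.5
ee_pos: [0.6278, 0.1752, 0.1659]
orientation: [-0.006, 0.004, -0.644, 0.765]
ft_force: [0.5, 0.1, 0.7]
grip_width: 1.002
```

```bash
python3 - <<'E'
from kin import *
phi=np.radians(10); d=np.array([np.cos(phi),np.sin(phi),0]); C=np.array([.606,.1725,.094])
to(C+.024*d,horiz(phi,0,-1))
E
```

```text
t 15.5 pos [0.6278 0.1752 0.1659] q [ 0.101  0.532  2.29   3.066  1.237 -1.548] f [0.5 0.1 0.7] w 1.002
[[0.172, -0.985, 0.001], [0.985, 0.172, -0.015], [0.015, 0.003, 1.0]]
shift [-0.008  0.021 -0.479]
turn [0.019 0.001 0.003]
```

Emit:
play_rows([
  {"dx": 0,"dy": 0.01,"dz": -0.15,"rx": 0,"ry": 0,"rz": 0},
  {"dx": 0,"dy": 0.01,"dz": -0.3,"rx": 0,"ry": 0,"rz": 0},
  {"dx": 0,"dy": 0.01,"dz": -0.42,"rx": 0,"ry": 0,"rz": 0},
  {"dx": 0,"dy": 0.01,"dz": -0.42,"rx": 0,"ry": 0,"rz": 0},
  {"dx": 0,"dy": 0.01,"dz": -0.42,"rx": 0,"ry": 0,"rz": 0},
])

```text
clock: 16.0
ee_pos: [0.6304, 0.1757, 0.1112]
orientation: [-0.001, 0.0, -0.644, 0.765]
ft_force: [-0.0, 0.8, -0.2]
grip_width: 1.0
```

```bash
python3 - <<'E'
from kin import *
phi=np.radians(10); d=np.array([np.cos(phi),np.sin(phi),0]); C=np.array([.606,.1725,.094])
to(C+.024*d,horiz(phi,0,-1))
E
```

```text
t 16.0 pos [0.6304 0.1757 0.1112] q [ 0.102  0.735  2.228  3.071  1.392 -1.559] f [-0.   0.8 -0.2] w 1.0
[[0.172, -0.985, 0.001], [0.985, 0.172, -0.002], [0.001, 0.001, 1.0]]
shift [-0.007 -0.004 -0.115]
turn [0.002 0.001 0.003]
```

Emit:
play_rows([
  {"dx": 0,"dy": 0,"dz": -0.05,"rx": 0,"ry": 0,"rz": 0},
  {"dx": 0,"dy": 0,"dz": -0.1,"rx": 0,"ry": 0,"rz": 0},
  {"dx": 0,"dy": 0,"dz": -0.11,"rx": 0,"ry": 0,"rz": 0},
  {"dx": 0,"dy": 0,"dz": -0.11,"rx": 0,"ry": 0,"rz": 0},
])

```text
clock: 16.4
ee_pos: [0.6294, 0.1757, 0.0925]
orientation: [-0.002, 0.001, -0.644, 0.765]
ft_force: [0.2, 0.6, -0.3]
grip_width: 1.0
```

Emit:
play_rows([
  {"dx": 0,"dy": 0,"dz": 0,"rx": 0,"ry": 0,"rz": 0},
  {"dx": 0,"dy": 0,"dz": 0,"rx": 0,"ry": 0,"rz": 0},
  {"dx": 0,"dy": 0,"dz": 0,"rx": 0,"ry": 0,"rz": 0},
  {"dx": 0,"dy": 0,"dz": 0,"rx": 0,"ry": 0,"rz": 0},
  {"dx": 0,"dy": 0,"dz": 0,"rx": 0,"ry": 0,"rz": 0},
  {"dx": 0,"dy": 0,"dz": 0,"rx": 0,"ry": 0,"rz": 0},
], hand=1)

```text
clock: 17.0
ee_pos: [0.6294, 0.1758, 0.0929]
orientation: [-0.002, 0.001, -0.644, 0.765]
ft_force: [-1.3, 0.1, 0.4]
grip_width: 0.635
```

Emit:
play_rows([
  {"dx": 0,"dy": 0,"dz": 0.1,"rx": 0,"ry": 0,"rz": 0},
  {"dx": 0,"dy": 0,"dz": 0.3,"rx": 0,"ry": 0,"rz": 0},
  {"dx": 0,"dy": 0,"dz": 0.5,"rx": 0,"ry": 0,"rz": 0},
  {"dx": 0,"dy": 0,"dz": 0.6,"rx": 0,"ry": 0,"rz": 0},
  {"dx": 0,"dy": 0,"dz": 0.6,"rx": 0,"ry": 0,"rz": 0},
])

```text
clock: 17.5
ee_pos: [0.6301, 0.1758, 0.1854]
orientation: [-0.001, -0.0, -0.644, 0.765]
ft_force: [-0.8, 0.2, -1.3]
grip_width: 0.636
```

```bash
python3 - <<'E'
from kin import *
st(); cap('scene','s4.png')
E
```

```text
t 17.5 pos [0.6301 0.1758 0.1854] q [ 0.103  0.481  2.296  3.068  1.206 -1.546] f [-0.8  0.2 -1.3] w 0.636
[[0.171, -0.985, 0.001], [0.985, 0.171, -0.001], [0.001, 0.001, 1.0]]
```

View pics/s4.png

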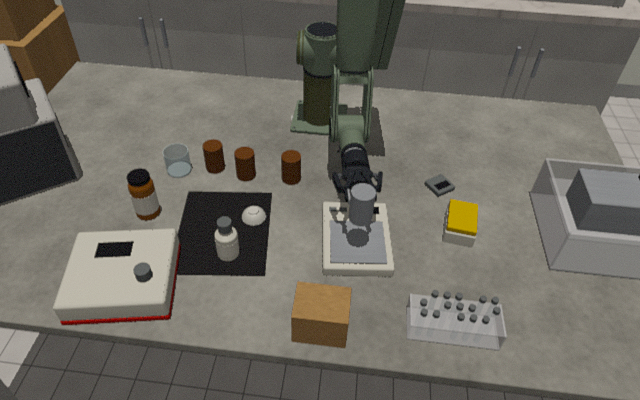

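```bash
python3 - <<'E'
from kin import *
s=st(False); M=R.from_quat(s['orientation'])
for n in('top','scene'):
    P=cloud(cap(n)).reshape(-1,3)
    Q=P[(P[:,2]>.224)&(P[:,2]<.245)&(np.hypot(P[:,0]-.606,P[:,1]-.173)<.07)]
    q=M.inv().apply(Q-s['ee_pos'])
    top=q[q[:,2]<.06]
    print(n,len(Q),np.round(np.percentile(q,[2,50,98],axis=0),4).tolist(), cv2.minEnclosingCircle(q[:,:2].astype(np.float32)))
E
```

```text
top 414 [[-0.0284, -0.0507, 0.0415], [-0.0008, -0.0225, 0.0467], [0.0269, 0.0053, 0.052]] ((-0.001288192463107407, -0.022266948595643044), 0.0311859343200922)
scene 369 [[-0.0257, -0.049, 0.0412], [0.002, -0.0183, 0.046], [0.0304, 0.0086, 0.0495]] ((0.0002120586868841201, -0.020643917843699455), 0.03343167528510094)
```

```bash
python3 -c "
from h import *
cap('wrist','w3.png')"
```

```text
(no output)
```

View pics/w3.png

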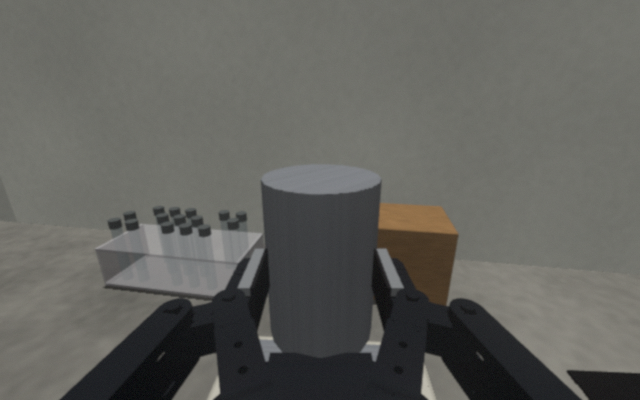

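The wrist view shows the cup held upright between the pads (u 265–380). The opening of 0.636, against 0.69 in the top grasp, suggests the pads grip short of the full diameter. I'll set the cup down, move 9 mm deeper and grip again.

Emit:
play_rows([
  {"dx": 0,"dy": 0,"dz": -0.2,"rx": 0,"ry": 0,"rz": 0},
  {"dx": 0,"dy": 0,"dz": -0.4,"rx": 0,"ry": 0,"rz": 0},
  {"dx": 0,"dy": 0,"dz": -0.54,"rx": 0,"ry": 0,"rz": 0},
  {"dx": 0,"dy": 0,"dz": -0.58,"rx": 0,"ry": 0,"rz": 0},
  {"dx": 0,"dy": 0,"dz": -0.6,"rx": 0,"ry": 0,"rz": 0},
  {"dx": 0,"dy": 0,"dz": -0.6,"rx": 0,"ry": 0,"rz": 0},
])

```text
clock: 18.3
ee_pos: [0.6295, 0.1756, 0.0929]
orientation: [-0.002, 0.001, -0.644, 0.765]
ft_force: [-1.1, -0.1, 1.2]
grip_width: 0.639
```

Emit:
play_rows([
  {"dx": 0,"dy": 0,"dz": 0,"rx": 0,"ry": 0,"rz": 0},
  {"dx": 0,"dy": 0,"dz": 0,"rx": 0,"ry": 0,"rz": 0},
  {"dx": 0,"dy": 0,"dz": 0,"rx": 0,"ry": 0,"rz": 0},
  {"dx": 0,"dy": 0,"dz": 0,"rx": 0,"ry": 0,"rz": 0},
  {"dx": 0,"dy": 0.03,"dz": 0,"rx": 0,"ry": 0,"rz": 0},
  {"dx": 0,"dy": 0.06,"dz": 0,"rx": 0,"ry": 0,"rz": 0},
  {"dx": 0,"dy": 0.06,"dz": 0,"rx": 0,"ry": 0,"rz": 0},
], hand=-1)

```text
clock: 19.0
ee_pos: [0.6392, 0.1773, 0.0933]
orientation: [-0.002, 0.001, -0.644, 0.765]
ft_force: [-0.4, -0.4, 0.3]
grip_width: 0.999
```

Emit:
play_rows([
  {"dx": 0,"dy": 0,"dz": 0,"rx": 0,"ry": 0,"rz": 0},
  {"dx": 0,"dy": 0,"dz": 0,"rx": 0,"ry": 0,"rz": 0},
  {"dx": 0,"dy": 0,"dz": 0,"rx": 0,"ry": 0,"rz": 0},
  {"dx": 0,"dy": 0,"dz": 0,"rx": 0,"ry": 0,"rz": 0},
  {"dx": 0,"dy": 0,"dz": 0,"rx": 0,"ry": 0,"rz": 0},
  {"dx": 0,"dy": 0,"dz": 0,"rx": 0,"ry": 0,"rz": 0},
], hand=1)

```text
clock: 19.6
ee_pos: [0.6382, 0.1772, 0.0926]
orientation: [-0.002, 0.001, -0.644, 0.765]
ft_force: [-1.0, -0.6, 0.6]
grip_width: 0.69
```

The opening is now 0.69, which is the full diameter. I'll lift and roll the tool half a turn.

Emit:
play_rows([
  {"dx": 0,"dy": 0,"dz": 0.1,"rx": 0,"ry": 0,"rz": 0},
  {"dx": 0,"dy": 0,"dz": 0.3,"rx": 0,"ry": 0,"rz": 0},
  {"dx": 0,"dy": 0,"dz": 0.5,"rx": 0,"ry": 0,"rz": 0},
  {"dx": 0,"dy": 0,"dz": 0.65,"rx": 0,"ry": 0,"rz": 0},
  {"dx": 0,"dy": 0,"dz": 0.65,"rx": 0,"ry": 0,"rz": 0},
])

```text
clock: 20.1
ee_pos: [0.6391, 0.1776, 0.1938]
orientation: [-0.0, -0.001, -0.644, 0.765]
ft_force: [-0.0, -1.4, -0.5]
grip_width: 0.69
```

Emit:
play_rows([
  {"dx": 0,"dy": 0,"dz": 0,"rx": 0,"ry": 0.15,"rz": 0},
  {"dx": 0,"dy": 0,"dz": 0,"rx": 0,"ry": 0.3,"rz": 0},
  {"dx": 0,"dy": 0,"dz": 0,"rx": 0,"ry": 0.45,"rz": 0},
  {"dx": 0,"dy": 0,"dz": 0,"rx": 0,"ry": 0.6,"rz": 0},
  {"dx": 0,"dy": 0,"dz": 0,"rx": 0,"ry": 0.75,"rz": 0},
  {"dx": 0,"dy": 0,"dz": 0,"rx": 0,"ry": 0.9,"rz": 0},
  {"dx": 0,"dy": 0,"dz": 0,"rx": 0,"ry": 1,"rz": 0},
])

```text
clock: 20.8
ee_pos: [0.6381, 0.1772, 0.1874]
orientation: [0.244, 0.297, -0.596, 0.705]
ft_force: [-0.1, 0.1, -1.1]
grip_width: 0.687
```

Emit:
play_rows([
  {"dx": 0,"dy": 0,"dz": 0,"rx": 0,"ry": 0.15,"rz": 0},
  {"dx": 0,"dy": 0,"dz": 0,"rx": 0,"ry": 0.3,"rz": 0},
  {"dx": 0,"dy": 0,"dz": 0,"rx": 0,"ry": 0.45,"rz": 0},
  {"dx": 0,"dy": 0,"dz": 0,"rx": 0,"ry": 0.6,"rz": 0},
  {"dx": 0,"dy": 0,"dz": 0,"rx": 0,"ry": 0.75,"rz": 0},
  {"dx": 0,"dy": 0,"dz": 0,"rx": 0,"ry": 0.9,"rz": 0},
  {"dx": 0,"dy": 0,"dz": 0,"rx": 0,"ry": 1,"rz": 0},
])

```text
clock: 21.5
ee_pos: [0.6381, 0.1772, 0.1874]
orientation: [0.453, 0.544, -0.457, 0.538]
ft_force: [0.1, 0.8, -0.3]
grip_width: 0.689
```

```bash
python3 -c "
from h import *
st()"
```

```text
t 21.5 pos [0.6381 0.1772 0.1874] q [0.105 0.469 2.282 3.069 1.171 0.031] f [ 0.1  0.8 -0.3] w 0.689
[[-0.01, 0.001, -1.0], [0.985, 0.171, -0.01], [0.171, -0.985, -0.003]]
```

Emit:
play_rows([
  {"dx": 0,"dy": 0,"dz": 0,"rx": 0,"ry": 0.15,"rz": 0},
  {"dx": 0,"dy": 0,"dz": 0,"rx": 0,"ry": 0.3,"rz": 0},
  {"dx": 0,"dy": 0,"dz": 0,"rx": 0,"ry": 0.45,"rz": 0},
  {"dx": 0,"dy": 0,"dz": 0,"rx": 0,"ry": 0.6,"rz": 0},
  {"dx": 0,"dy": 0,"dz": 0,"rx": 0,"ry": 0.75,"rz": 0},
  {"dx": 0,"dy": 0,"dz": 0,"rx": 0,"ry": 0.9,"rz": 0},
  {"dx": 0,"dy": 0,"dz": 0,"rx": 0,"ry": 1,"rz": 0},
])

```text
clock: 22.2
ee_pos: [0.6381, 0.1772, 0.1874]
orientation: [0.594, 0.709, -0.249, 0.289]
ft_force: [-0.1, 0.5, -0.4]
grip_width: 0.693
```

Emit:
play_rows([
  {"dx": 0,"dy": 0,"dz": 0,"rx": 0,"ry": 0.15,"rz": 0},
  {"dx": 0,"dy": 0,"dz": 0,"rx": 0,"ry": 0.3,"rz": 0},
  {"dx": 0,"dy": 0,"dz": 0,"rx": 0,"ry": 0.45,"rz": 0},
  {"dx": 0,"dy": 0,"dz": 0,"rx": 0,"ry": 0.6,"rz": 0},
  {"dx": 0,"dy": 0,"dz": 0,"rx": 0,"ry": 0.75,"rz": 0},
  {"dx": 0,"dy": 0,"dz": 0,"rx": 0,"ry": 0.9,"rz": 0},
  {"dx": 0,"dy": 0,"dz": 0,"rx": 0,"ry": 1,"rz": 0},
  {"dx": 0,"dy": 0,"dz": 0,"rx": 0,"ry": 1,"rz": 0},
])

```text
clock: 23.0
ee_pos: [0.6381, 0.1772, 0.1877]
orientation: [0.644, 0.765, -0.004, -0.003]
ft_force: [-0.3, -0.4, -1.4]
grip_width: 0.687
```

```bash
python3 - <<'E'
from kin import *
s=st(False); phi=np.radians(10)
to(np.r_[s['ee_pos'][:2],.096],horiz(phi,0,1))
c=cap('scene','s5.png')
for n in('top','scene'):
    P=cloud(c if n=='scene' else cap(n)).reshape(-1,3)
    Q=P[(P[:,2]>.2)&(P[:,2]<.26)&(np.hypot(P[:,0]-.606,P[:,1]-.173)<.05)]
    t=Q[:,2].max() if len(Q) else 0; T=Q[Q[:,2]>np.percentile(Q[:,2],90)-.004]
    print(n,len(Q),np.percentile(Q[:,2],[50,90,98]),cv2.minEnclosingCircle(T[:,:2].astype(np.float32)))
E
```

```text
t 23.0 pos [0.6381 0.1772 0.1877] q [0.105 0.469 2.282 3.069 1.172 1.597] f [-0.3 -0.4 -1.4] w 0.687
[[-0.171, 0.985, -0.001], [0.985, 0.171, -0.009], [-0.009, -0.003, -1.0]]
shift [0.001 0.006 0.611]
turn [-0.012  0.001 -0.003]
top 246 [0.2241365  0.23862669 0.24086388] ((0.6089197993278503, 0.172999769449234), 0.03096088021993637)
scene 553 [0.22122008 0.23686867 0.23924808] ((0.6114717125892639, 0.16916526854038239), 0.03275550901889801)
```

View pics/s5.png

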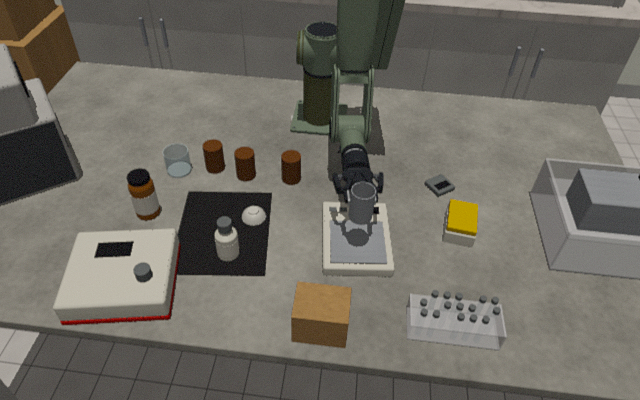

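The scene view shows the cup mouth-up above the pan, with its rim at (362,190). I'll lower it.

Emit:
play_rows([
  {"dx": 0,"dy": 0,"dz": 0.2,"rx": -0.01,"ry": 0,"rz": 0},
  {"dx": 0,"dy": 0,"dz": 0.4,"rx": -0.01,"ry": 0,"rz": 0},
  {"dx": 0,"dy": 0,"dz": 0.52,"rx": -0.01,"ry": 0,"rz": 0},
  {"dx": 0,"dy": 0,"dz": 0.58,"rx": -0.01,"ry": 0,"rz": 0},
  {"dx": 0,"dy": 0,"dz": 0.6,"rx": -0.01,"ry": 0,"rz": 0},
  {"dx": 0,"dy": 0,"dz": 0.6,"rx": -0.01,"ry": 0,"rz": 0},
])

```text
clock: 23.7
ee_pos: [0.6384, 0.1772, 0.1001]
orientation: [0.644, 0.765, 0.001, 0.001]
ft_force: [0.3, 0.5, -0.7]
grip_width: 0.692
```

Emit:
play_rows([
  {"dx": 0,"dy": 0,"dz": 0.01,"rx": 0,"ry": 0,"rz": 0},
  {"dx": 0,"dy": 0,"dz": 0.02,"rx": 0,"ry": 0,"rz": 0},
  {"dx": 0,"dy": 0,"dz": 0.03,"rx": 0,"ry": 0,"rz": 0},
  {"dx": 0,"dy": 0,"dz": 0.03,"rx": 0,"ry": 0,"rz": 0},
])

```text
clock: 24.1
ee_pos: [0.6384, 0.1772, 0.0961]
orientation: [0.644, 0.765, 0.001, 0.002]
ft_force: [-1.1, -0.1, -1.0]
grip_width: 0.693
```

Emit:
play_rows([
  {"dx": 0,"dy": 0,"dz": 0.01,"rx": 0,"ry": 0,"rz": 0},
  {"dx": 0,"dy": 0,"dz": 0.02,"rx": 0,"ry": 0,"rz": 0},
  {"dx": 0,"dy": 0,"dz": 0.03,"rx": 0,"ry": 0,"rz": 0},
  {"dx": 0,"dy": 0,"dz": 0.03,"rx": 0,"ry": 0,"rz": 0},
])

```text
clock: 24.5
ee_pos: [0.6382, 0.1772, 0.0908]
orientation: [0.644, 0.765, 0.001, 0.001]
ft_force: [0.7, 0.7, -1.1]
grip_width: 0.69
```

Emit:
play_rows([
  {"dx": 0,"dy": 0,"dz": 0.005,"rx": 0,"ry": 0,"rz": 0},
  {"dx": 0,"dy": 0,"dz": 0.007,"rx": 0,"ry": 0,"rz": 0},
  {"dx": 0,"dy": 0,"dz": 0.007,"rx": 0,"ry": 0,"rz": 0},
])

```text
clock: 24.8
ee_pos: [0.6384, 0.1772, 0.0906]
orientation: [0.644, 0.765, 0.001, 0.002]
ft_force: [-1.7, 0.2, 0.2]
grip_width: 0.693
```

Emit:
play_rows([
  {"dx": 0,"dy": 0,"dz": 0.003,"rx": 0,"ry": 0,"rz": 0},
  {"dx": 0,"dy": 0,"dz": 0.003,"rx": 0,"ry": 0,"rz": 0},
  {"dx": 0,"dy": 0,"dz": 0.003,"rx": 0,"ry": 0,"rz": 0},
  {"dx": 0,"dy": 0,"dz": 0.003,"rx": 0,"ry": 0,"rz": 0},
  {"dx": 0,"dy": 0,"dz": 0.003,"rx": 0,"ry": 0,"rz": 0},
  {"dx": 0,"dy": 0,"dz": 0.003,"rx": 0,"ry": 0,"rz": 0},
], hand=-1)

```text
clock: 25.4
ee_pos: [0.6383, 0.1772, 0.0897]
orientation: [0.644, 0.765, 0.001, 0.001]
ft_force: [-0.4, -0.5, -0.7]
grip_width: 0.998
```

Emit:
play_rows([
  {"dx": 0,"dy": 0,"dz": -0.1,"rx": 0,"ry": 0,"rz": 0},
  {"dx": 0,"dy": 0,"dz": -0.3,"rx": 0,"ry": 0,"rz": 0},
  {"dx": 0,"dy": 0,"dz": -0.5,"rx": 0,"ry": 0,"rz": 0},
  {"dx": 0,"dy": 0,"dz": -0.75,"rx": 0,"ry": 0,"rz": 0},
  {"dx": 0,"dy": 0,"dz": -1,"rx": 0,"ry": 0,"rz": 0},
  {"dx": 0,"dy": 0,"dz": -1,"rx": 0,"ry": 0,"rz": 0},
])

```text
clock: 26.0
ee_pos: [0.6392, 0.1776, 0.2489]
orientation: [0.644, 0.765, 0.006, 0.006]
ft_force: [0.9, 0.6, 0.5]
grip_width: 1.006
```

```bash
python3 - <<'E'
from kin import *
st()
def ck(P,z,c,nm,dz=.006,r=.05):
    Q=P[(abs(P[:,2]-z)<dz)&(np.hypot(P[:,0]-c[0],P[:,1]-c[1])<r)]
    if len(Q)>3:
        (a,b),rr=cv2.minEnclosingCircle(Q[:,:2].astype(np.float32)); print(nm,len(Q),np.round([a,b,rr,np.median(Q[:,2])],4))
for n in('top','scene'):
    c=cap(n,n+'9.png'); P=cloud(c).reshape(-1,3)
    ck(P,.139,(.608,.173),n+' cup rim'); ck(P,.131,(.665,-.175),n+' cap'); ck(P,.031,(.523,-.136),n+' dish',.004,.03)
    ck(P,.15,(.55,-.449),n+' amber');ck(P,.08,(.352,-.415),n+' beaker')
    for b in((.341,-.052),(.345,-.197),(.3235,-.305)): ck(P,.097,b,n+' brown')
i=np.vstack([cv2.imread('pics/top9.png')[60:300,100:500],cv2.imread('pics/scene9.png')[100:340,80:480]]); cv2.imwrite('pics/fin.png',i)
E
```

```text
t 26.0 pos [0.6392 0.1776 0.2489] q [0.106 0.292 2.303 3.064 1.043 1.609] f [0.9 0.6 0.5] w 1.006
[[-0.172, 0.985, -0.002], [0.985, 0.172, 0.018], [0.018, 0.001, -1.0]]
top cup rim 68 [0.6075 0.1728 0.0314 0.1387]
top cap 129 [ 0.6664 -0.1754  0.019   0.1316]
top dish 110 [ 0.5217 -0.1327  0.0265  0.0299]
top amber 356 [ 0.5483 -0.4478  0.0316  0.1504]
top beaker 109 [ 0.3509 -0.4158  0.0403  0.08  ]
top brown 333 [ 0.3387 -0.0512  0.0309  0.0956]
top brown 334 [ 0.3435 -0.1973  0.0311  0.0959]
top brown 342 [ 0.3233 -0.3039  0.0315  0.0955]
scene cup rim 132 [0.6075 0.1699 0.0344 0.1379]
scene cap 145 [ 0.6691 -0.1798  0.021   0.1319]
scene dish 90 [ 0.5248 -0.1387  0.0245  0.0308]
scene amber 296 [ 0.5505 -0.451   0.0343  0.1509]
scene beaker 135 [ 0.3525 -0.4206  0.0443  0.0791]
scene brown 226 [ 0.3386 -0.0565  0.0351  0.0959]
scene brown 221 [ 0.3439 -0.2029  0.035   0.0964]
scene brown 211 [ 0.3255 -0.3089  0.0354  0.0962]
```

View pics/fin.png

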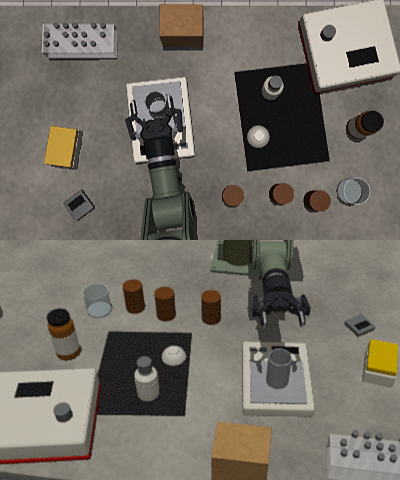

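The final picture shows the cup mouth-up at the centre of the pan (155,103 in the top crop). The bottle is upright on the mat (273,88) and the gripper is clear above. The bystanders are where they were. I'll hand in.

```bash
python3 -c "
from h import *
print(arm.hand_in())"
```

```text
the job is handed in; nothing more can be done
None
```

The cup and the bottle have changed places, and I handed the job in at about 26 s of the 72 s allowed.

- **Bottle:** I moved it by its cap from the pan to the mat first. It now stands at about (0.667, -0.177), with the cap top at z = 0.132 m, which is right for standing upright on the mat.
- **Cup:** I carried it upside down to the pan and gripped it again with the tool horizontal. The first of these grips read too narrow (0.636 instead of 0.69), so I set the cup down and took it 9 mm deeper. I then rolled the tool 180° and put the cup down mouth-up at about (0.6075, 0.171). That is about 2 mm from the pan centre. Its rim is at z = 0.138–0.139 m, where it should be.

**Last checks:** The final images show both things upright, wholly on the pan and the mat, with the open gripper clear above them. The dish, amber jar, beaker and brown look-alikes measured within a few millimetres of where they were at the start. I checked the tip box and timer by eye only. The two cameras disagreed by 3–6 mm on some positions, which is well inside the margins. No force reading was above about 6 N. `hand_in` gives no verdict, so the result itself is unconfirmed.

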